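Start the tube mixer with its key switch

ROBOT

A 6-joint arm with a two-finger parallel gripper is mounted at the origin on the work surface. World frame = base frame: x ahead of the robot, y to its left, z up, the work surface at z = 0. Lengths are in m, angles in rad, forces in N, time in s.
With the tool pointing down it reaches from about 0.375 to 0.825 m from the base axis. Payload 5.5 kg.
Tool frame: the origin (TCP) lies at the very end of the fingers, on their centre line; the grasp point (between the pads) lies bot.grip_depth behind it (bot.grip_depth is the distance from the TCP to the grasp point, in m); z points along the fingers, y is the direction in which the jaws open and shut (so a half turn about z gives the same grasp; the last joint's range is limited). The gripper opens to 85 mm and grips with 20 to 120 N. Pads are 22 mm wide; open, the fingers measure 114 mm over their backs; the gripper's body (76 mm by 85 mm) begins 54 mm behind the grasp point. The pads swing forward as they close: fully open they stand 13 mm farther back than shut.
Start: joints at [-1.316, 0.314, -0.047, 1.21, 0, 1.571], TCP at [0.151, -0.581, 0.204] pointing down, gripper open.
Joint ranges: [-2.67, 2.67], [-0.69, 1.73], [-1.03, 1.25], [-2.08, 2.16], [-1.42, 1.45], [-3.14, 3.14]. Speed limits (rad/s): [2.39, 2.39, 3.01, 3.14, 3.14, 3.14].

INTERFACE

Orientations are given as a 3x3 rotation matrix whose columns are the frame's x, y, z axes.
In Python, from bench import sensors, vision, hand_in, bot gives the robot as it stands.
- The arm moves only by the tool servo_tool, never from a script. Its arguments are lists of equal length, an entry for each row: "offset": the shift along the world's x, y, z in cm, a list of three; "yaw": the turn about the world's z in degrees; "grip": the closure in counts, from 0 (fully open) to 255 (shut). In form: {"offset": [[tx, ty, tz], ...], "yaw": [yaw, ...], "grip": [grip, ...]}. A call has 1 to 10 rows; each row is the pose to reach, as a shift and turn from the pose commanded when the call began; what a row does not reach only later rows make up. A row lasts 1/12 s, in which the tool goes at most 41.7 mm and 7.16 degrees, less where a joint would pass 70% of its speed; a pose out of reach is approached as far as the arm can. A call with a gripper value outside its range is refused whole. The fingers move at their own pace and stop on an object; "squeeze" is the grip in N (left out, the last holds). Time passes only in rows, so rows that repeat a pose let the fingers close. It gives the time, the measured TCP pose, the force and the opening at its end, in the units of the state.
- sensors.get_obs(): the state, without advancing time (a new reading comes with each control period).
- vision.get_image(name): name is "scene" or "top" or "wrist"; returns a dict with "color" (420x560x3 uint8, red, green, blue), "camera_matrix" (3x3 intrinsics, pixels), "cam_to_world" (4x4, takes a point from camera to world coordinates). Camera axes: x right, y down, z forward; pixel columns grow to the right and rows downward; lengths in m; the calibration is good to about 2 mm. The wrist camera is an equidistant fisheye: a pixel r from the principal point sees the ray r / f radians off the axis. A picture is of the moment at which its call begins. There is no depth.
- hand_in(): hands the job in, once; it reports no verdict.
The state is a dict: "time": time; "joint_pos": joint angles; "qvel": joint speeds; "effort": joint torques, N m; "position": TCP position; "orientation": TCP orientation; "force": force on the tool from outside, world axes, zero at the start; "torque": the same for the moment, N m; "width": finger opening in m.
Only numpy, scipy, OpenCV 4.12 (cv2) and the standard library are available. Lean on these libraries where they do the work, as an engineer would, in place of code of your own. Each camera call takes 0.05 s, during which the arm holds its last target. There are 200 camera calls.

TASK

Two tube mixers stand on the desk: start the one loaded with the blue-capped tubes. Turn its key clockwise past run all the way to start, hold it there for about a second, then let go so that it springs back and stays at run. Leave the key of the mixer with the purple-capped tubes alone.

Things in the scene. Friction and masses are not known exactly. Their poses are not given: they have to be found in the camera images.
- blue_key_head (a point): Black key on the blue-capped tubes' mixer (not the low dial 120 mm right of it). Head: upright plate 36 mm long (point x), 9 thick (point y: grip across it), 34 tall. Point: its centre, on the vertical turning axis (point z up), 37 mm above the mixer's deck, 127 above the table; turns with the key. Below the head 8 mm free, then a lock 32 mm wide, 12 high. Behind it free for 80 mm, then rollers with tubes up to 32 mm above the deck.
- blue_lock (a joint): Blue mixer's key, turn from off to run, rad: 0 off, 0.70 run (end of this part). Grows clockwise seen from above; light friction (0.03 N m), stays where left; starts between 0 and 0.2. White line on the head's top: pointer (point -x). Dots on the deck: off black (towards the mixer's front), run green, start orange.
- blue_key (a joint): Blue mixer's key, further clockwise turn from run to start, rad: 0 at run, 0.55 at the end stop, start (off to start: 1.25 in all). Moves only once blue_lock is at run, against a spring of 0.07 N m at run to 0.15 N m at start, which brings it back to 0 when the key is let go.
- purple_lock (a joint): The same off-to-run turn on the other mixer, alike but with purple-capped tubes; starts between 0 and 0.2, to be left alone. Each mixer is a fixed pale box 300 mm deep, 240 wide, 90 high (deck), eight tubes lying on rollers, the key left of the middle of a flat strip along its front edge. Either mixer may stand left or right.

How it is judged:
On the way:
1. the blue mixer's key is held at start (value of joint blue_lock above 0.55 rad and value of joint blue_key above 0.37 rad), for 0.3 s.
At the end, for the whole second after the job is handed in: The blue mixer's key, after having been held within about 10 degrees of start for 0.3 s, has been let go and stands at run (blue_lock above 0.5 rad and blue_key below 0.17 rad), and the purple mixer's key is still off (purple_lock below 0.35 rad) (value of joint blue_lock above 0.5 rad and value of joint blue_key below 0.17 rad and value of joint purple_lock below 0.35 rad); the robot touches nothing.
It fails at once if the purple mixer's key is turned (purple_lock above 0.35 rad) (value of joint purple_lock above 0.35 rad).
It also fails if it takes over 35 s, if anything falls off the work surface, if the arm or the gripper's body presses on something with over 40 N, if the wrist force passes 120 N, or if a joint passes its speed limit or range.

## Working session

There is one attempt and no reset: what is moved stays moved. The work goes in short steps, Python scripts to look and compute and a tool call to move; the robot and the scene stay as the last step left them, time stands still between calls to the robot, and variables do not carry over. Pictures are saved under pics/ and viewed, about 8 in all and at most 12, crops included, and the job is handed in when it is done.

Besides the shell and the picture viewer there is one more tool, called after "Request:" in YAML: its name, and indented under it one key for each argument. servo_tool: Moves the arm, as the interface text tells. Its arguments: {"type":"object","properties":{"offset":{"type":"array","items":{"type":"array","items":{"type":"number"}}},"yaw":{"type":"array","items":{"type":"number"}},"grip":{"type":"array","items":{"type":"number"}},"squeeze":{"type":"number"}},"required":["offset","yaw","grip"]}

```bash
mkdir -p pics; python3 - <<'E'
from bench import sensors, vision, bot
import cv2,numpy as np
o=sensors.get_obs(); print(o['time'],o['position'],o['orientation'],o['width'],bot.grip_depth)
for n in ['scene','top']:
    d=vision.get_image(n); cv2.imwrite(f'pics/{n}0.png',d['color'][:,:,::-1]); np.savez(f'pics/{n}0.npz',**d); print(n,d['camera_matrix'].tolist(),d['cam_to_world'].round(4).tolist())
E
```

```text
0.0 [ 0.15108212 -0.58001808  0.20285187] [[ 9.67706613e-01  2.52078848e-01 -4.07475546e-04]
 [ 2.52079177e-01 -9.67705227e-01  1.63772648e-03]
 [ 1.85199890e-05 -1.68755484e-03 -9.99998576e-01]] 0.08535043255175984 0.0187
scene [[435.91131216148943, 0.0, 278.3175243417041], [0.0, 435.91131216148943, 204.30190158981688], [0.0, 0.0, 1.0]] [[-0.2586, 0.6789, -0.6872, 1.101], [0.9659, 0.1929, -0.1729, 0.1596], [0.0152, -0.7085, -0.7056, 0.731], [0.0, 0.0, 0.0, 1.0]]
top [[472.82085426963675, 0.0, 273.1142615449999], [0.0, 472.82085426963675, 213.23587599818993], [0.0, 0.0, 1.0]] [[-0.0071, -0.98, 0.1991, 0.3909], [-1.0, 0.0066, -0.0028, 0.0386], [0.0014, -0.1991, -0.98, 0.9017], [0.0, 0.0, 0.0, 1.0]]
```

View pics/scene0.png

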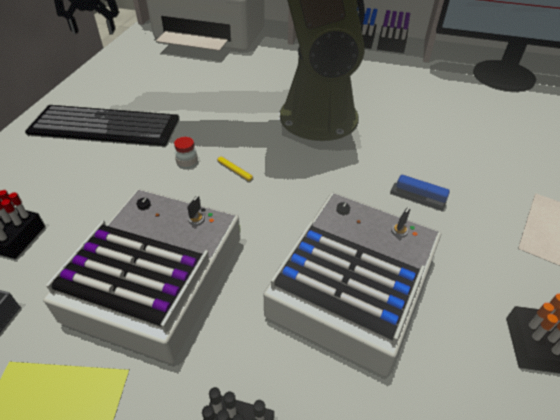

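View pics/top0.png

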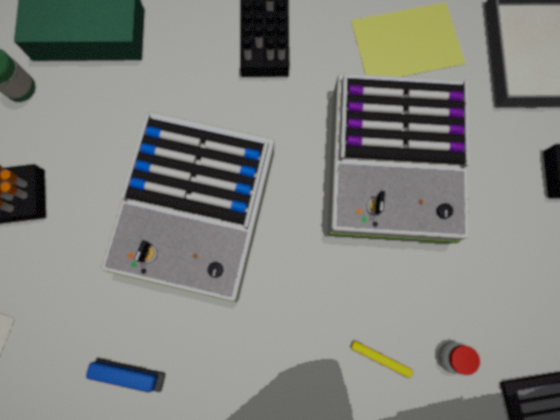

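Blue-capped mixer: image left in top view (key about (145,252)); in the scene view its key is at about (403,220). I'll zoom both.

```bash
python3 - <<'E'
import cv2,numpy as np
a=cv2.imread('pics/top0.png')[225:285,110:170]; b=cv2.imread('pics/scene0.png')[195:245,375:435]
f=lambda i:cv2.convertScaleAbs(cv2.resize(i,None,fx=6.6,fy=6.6,interpolation=cv2.INTER_CUBIC),alpha=1.5)
a,b=f(a),f(b); b=cv2.copyMakeBorder(b,0,a.shape[0]-b.shape[0],0,0,0)
cv2.imwrite('pics/crop1.png',np.hstack([a,b])); print(a.shape)
E
```

```text
(396, 396, 3)
```

View pics/crop1.png

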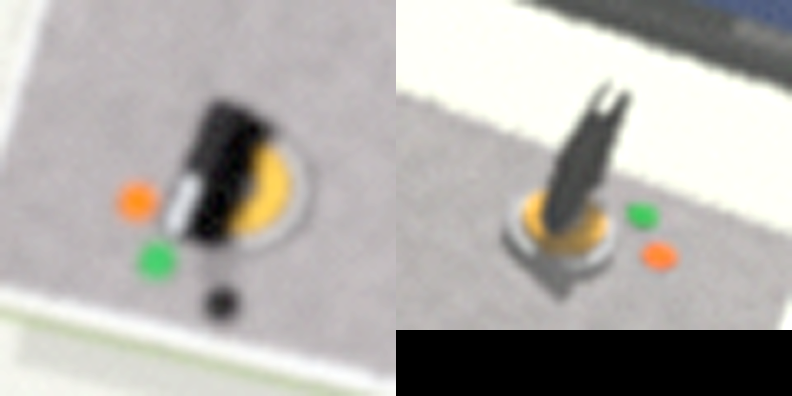

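```bash
cat > h.py <<'E'
import numpy as np
def ray(n,u,v):
    d=np.load(f'pics/{n}0.npz');K=d['camera_matrix'];T=d['cam_to_world']
    return T[:3,3],T[:3,:3]@np.linalg.solve(K,[u,v,1])
def atz(n,u,v,z):
    o,r=ray(n,u,v);return o+r*(z-o[2])/r[2]
def tri(p,q):
    o1,r1=p;o2,r2=q
    s=np.linalg.lstsq(np.c_[r1,-r2],o2-o1,rcond=None)[0];a,b=o1+s[0]*r1,o2+s[1]*r2
    return (a+b)/2,np.linalg.norm(a-b)
E
python3 - <<'E'
from h import *
t=lambda x,y:(110+x/6.6-.42,225+y/6.6-.42); s=lambda x,y:(375+(x-396)/6.6-.42,195+y/6.6-.42)
print('head top',tri(ray('top',*t(197,168)),ray('scene',*s(601,120))))
for n,p,q in [('green',(157,261),(642,216)),('orange',(137,202),(660,257))]:
    print(n,tri(ray('top',*t(*p)),ray('scene',*s(*q))),atz('top',*t(*p),.09))
print('black',atz('top',*t(222,302),.09))
a,b=atz('top',*t(220,105),.144),atz('top',*t(178,235),.144)
print('ends',a,b,(a+b)/2,np.degrees(np.arctan2(*(b-a)[1::-1])),np.linalg.norm(b-a))
print('scene top',atz('scene',*s(601,120),.144),atz('scene',*s(583,150),.144),atz('scene',*s(620,90),.144))
# mixer corners at deck
for c in [(105,269),(237,297),(272,137),(153,117)]: print(c,atz('top',*c,.09))
E
```

```text
head top (array([0.48587507, 0.25211567, 0.14421535]), np.float64(0.0004172105206790538))
green (array([0.46835191, 0.2753529 , 0.09179998]), np.float64(0.0009193825902912303)) [0.4684901  0.27635684 0.09      ]
orange (array([0.48370956, 0.28132691, 0.09182543]), np.float64(0.0009372481889657119)) [0.48388748 0.28236211 0.09      ]
black [0.45776623 0.25898137 0.09      ]
ends [0.50137697 0.24709491 0.144     ] [0.46960183 0.25576736 0.144     ] [0.4854894  0.25143113 0.144     ] 164.7339646899663 0.03293737543565471
scene top [0.48557175 0.25235863 0.144     ] [0.4990134  0.24812217 0.144     ] [0.47176645 0.25696401 0.144     ]
(105, 269) [0.46049851 0.32441523 0.09      ]
(237, 297) [0.41174885 0.09833316 0.09      ]
(272, 137) [0.69677027 0.03727606 0.09      ]
(153, 117) [0.73673252 0.25440383 0.09      ]
```

Head top is at (0.4855, 0.252, 0.144) from two views, 0.4 mm ray gap. The plate is at about -15° and the key is at off, with run about 40° clockwise of that and start about 71°. I'll approach over open desk with +150° of yaw, so the last joint has room for the clockwise turn.

Request:
servo_tool:
  offset:
    - [28, 38, 4]
    - [28, 38, 4]
    - [28, 38, 4]
    - [28, 38, 4]
    - [28, 38, 4]
    - [28, 38, 4]
    - [28, 38, 4]
    - [28, 38, 4]
    - [28, 38, 4]
    - [28, 38, 4]
  yaw: [70, 70, 70, 70, 70, 70, 70, 70, 70, 70]
  grip: [0, 0, 0, 0, 0, 0, 0, 0, 0, 0]
  squeeze: 40

```text
time: 0.93
position: [0.398, -0.2445, 0.2389]
orientation: [[0.088, 0.996, -0.0], [0.996, -0.088, 0.0], [0.0, -0.0, -1.0]]
force: [1.6, -0.4, 0.1]
width: 0.0854
```

Request:
servo_tool:
  offset:
    - [4, 32, 0]
    - [4, 32, 0]
    - [4, 32, 0]
    - [4, 32, 0]
    - [4, 32, 0]
    - [4, 32, 0]
    - [4, 32, 0]
    - [4, 32, 0]
    - [4, 32, 0]
    - [4, 32, 0]
  yaw: [70, 70, 70, 70, 70, 70, 70, 70, 70, 70]
  grip: [0, 0, 0, 0, 0, 0, 0, 0, 0, 0]

```text
time: 1.77
position: [0.4372, 0.0756, 0.2385]
orientation: [[-0.908, 0.42, -0.001], [0.42, 0.908, -0.0], [0.001, -0.0, -1.0]]
force: [1.2, -0.8, -0.2]
width: 0.0854
```

Request:
servo_tool:
  offset:
    - [4.8, 17.6, -4]
    - [4.8, 17.6, -4]
    - [4.8, 17.6, -4]
    - [4.8, 17.6, -4]
    - [4.8, 17.6, -4]
    - [4.8, 17.6, -4]
    - [4.8, 17.6, -4]
    - [4.8, 17.6, -4]
  yaw: [9, 9, 9, 9, 9, 9, 9, 9]
  grip: [0, 0, 0, 0, 0, 0, 0, 0]

```text
time: 2.43
position: [0.485, 0.249, 0.1986]
orientation: [[-0.959, 0.282, -0.001], [0.282, 0.959, -0.001], [0.001, -0.001, -1.0]]
force: [-0.6, -0.3, 0.9]
width: 0.0857
```

```bash
python3 - <<'E'
from bench import sensors, vision
import cv2,numpy as np
o=sensors.get_obs(); print(o['position'],o['joint_pos'],o['orientation'][:,1])
d=vision.get_image('wrist'); cv2.imwrite('pics/wrist1.png',d['color'][:,:,::-1])
K=d['camera_matrix'];T=d['cam_to_world']
for p in [(.4855,.252,.144),(.5015,.247,.144),(.4696,.2563,.144),(.4855,.252,.09)]:
    c=np.linalg.inv(T)@np.r_[p,1]; r=np.hypot(*c[:2]); th=np.arctan2(r,c[2]); print(p,K[:2,2]+K[0,0]*th*c[:2]/r)
E
```

```text
[0.48499483 0.24898111 0.19860636] [ 4.74553895e-01  2.13729962e-01 -1.89513721e-01  1.16881000e+00
 -4.08627211e-04  7.60750491e-01] [ 0.28230479  0.95932406 -0.00116288]
(0.4855, 0.252, 0.144) [282.27464337 225.03083558]
(0.5015, 0.247, 0.144) [281.80989992 246.17903038]
(0.4696, 0.2563, 0.144) [281.85034065 203.29707028]
(0.4855, 0.252, 0.09) [281.59499152 205.44706084]
```

View pics/wrist1.png

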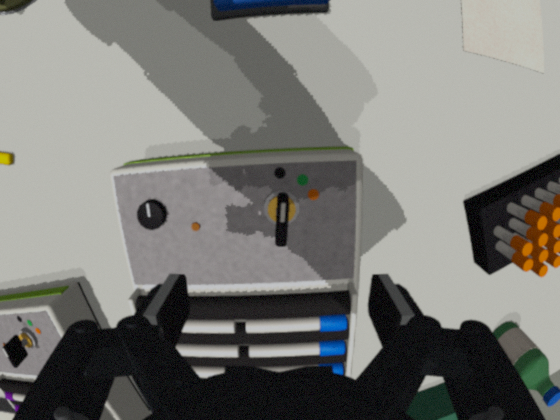

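The wrist view shows the key's plate vertical at column 282, rows 200–246, matching the predicted pixels within about 2 px, and it is centred between the fingers. Descending and gripping.

Request:
servo_tool:
  offset:
    - [0, 0.3, -3]
    - [0, 0.3, -5]
    - [0, 0.3, -7]
    - [0, 0.3, -8.7]
    - [0, 0.3, -8.7]
    - [0, 0.3, -8.7]
  yaw: [1, 1, 1, 1, 1, 1]
  grip: [0, 0, 0, 0, 0, 0]

```text
time: 2.98
position: [0.4849, 0.2513, 0.1119]
orientation: [[-0.964, 0.267, -0.001], [0.267, 0.964, -0.001], [0.001, -0.001, -1.0]]
force: [0.3, -0.7, -0.6]
width: 0.0854
```

Request:
servo_tool:
  offset:
    - [0, 0, 0]
    - [0, 0, 0]
    - [0, 0, 0]
    - [0, 0, 0]
    - [0, 0, 0]
    - [0, 0, 0]
    - [0, 0, 0]
    - [0, 0, 0]
    - [0, 0, 0]
    - [0, 0, 0]
  yaw: [0, 0, 0, 0, 0, 0, 0, 0, 0, 0]
  grip: [100, 140, 170, 200, 215, 225, 235, 245, 255, 255]

```text
time: 3.82
position: [0.4856, 0.2516, 0.1123]
orientation: [[-0.964, 0.266, 0.0], [0.266, 0.964, -0.002], [-0.001, -0.002, -1.0]]
force: [-0.8, -4.3, 5.8]
width: 0.0073
```

Request:
servo_tool:
  offset:
    - [0, 0, 0]
    - [0, 0, 0]
    - [0, 0, 0]
    - [0, 0, 0]
    - [0, 0, 0]
    - [0, 0, 0]
    - [0, 0, 0]
    - [0, 0, 0]
    - [0, 0, 0]
    - [0, 0, 0]
  yaw: [-6, -12, -18, -24, -30, -36, -42, -48, -54, -60]
  grip: [255, 255, 255, 255, 255, 255, 255, 255, 255, 255]

```text
time: 4.65
position: [0.4857, 0.2517, 0.1123]
orientation: [[-0.247, 0.969, 0.001], [0.969, 0.247, -0.002], [-0.002, 0.0, -1.0]]
force: [-0.8, -4.2, 5.3]
width: 0.0073
```

Request:
servo_tool:
  offset:
    - [0, 0, 0]
    - [0, 0, 0]
    - [0, 0, 0]
    - [0, 0, 0]
  yaw: [-4, -7, -8, -8]
  grip: [255, 255, 255, 255]

```text
time: 4.98
position: [0.4857, 0.2517, 0.1123]
orientation: [[-0.114, 0.993, 0.001], [0.993, 0.114, -0.002], [-0.002, 0.001, -1.0]]
force: [-0.3, -4.0, 6.0]
width: 0.0071
```

```bash
python3 - <<'E'
from bench import sensors, vision
import cv2,numpy as np
o=sensors.get_obs(); print(o['time'],o['position'],o['joint_pos'],o['orientation'][:,1],o['force'],o['torque'],o['width'])
d=vision.get_image('wrist'); w=d['color'][130:330,180:380,::-1]
s=vision.get_image('scene')['color'][170:250,360:440,::-1]
cv2.imwrite('pics/c2.png',np.hstack([cv2.resize(i,(400,400),interpolation=cv2.INTER_CUBIC) for i in (w,s)]))
E
```

```text
4.9833 [0.48571401 0.25169618 0.11231729] [ 0.47939784  0.26946133 -0.32134178  0.98021282 -0.00198039  1.93596075] [9.93482250e-01 1.13985819e-01 5.02080993e-04] [-0.32056463 -4.04441248  5.95242275] [-0.92421845  0.14396796  0.12902572] 0.0070525767326914054
```

View pics/c2.png

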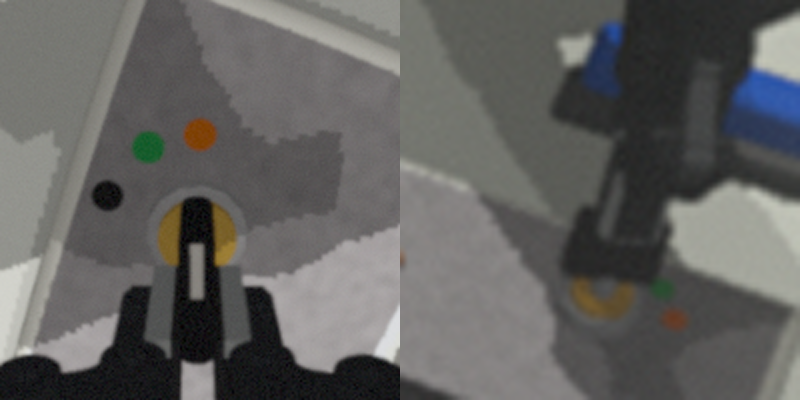

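Gripped key points at the orange dot, and the wrist moment is 0.13 N·m, consistent with the spring near start. I'll add 3° and hold for about a second.

Request:
servo_tool:
  offset:
    - [0, 0, 0]
    - [0, 0, 0]
    - [0, 0, 0]
    - [0, 0, 0]
    - [0, 0, 0]
    - [0, 0, 0]
    - [0, 0, 0]
    - [0, 0, 0]
    - [0, 0, 0]
    - [0, 0, 0]
  yaw: [-2, -3, -3, -3, -3, -3, -3, -3, -3, -3]
  grip: [255, 255, 255, 255, 255, 255, 255, 255, 255, 255]

```text
time: 5.92
position: [0.4857, 0.2517, 0.1123]
orientation: [[-0.063, 0.998, 0.001], [0.998, 0.063, -0.002], [-0.002, 0.001, -1.0]]
force: [-1.0, -4.1, 5.0]
width: 0.0071
```

```bash
python3 - <<'E'
from bench import sensors
o=sensors.get_obs(); print(o['time'],o['orientation'][:,1],o['force'],o['torque'],o['width'])
E
```

```text
5.9167 [9.98014837e-01 6.29768253e-02 5.52431985e-04] [-0.96984194 -4.07232122  5.02488169] [-0.92643971  0.19341207  0.278858  ] 0.0071072077504980204
```

Moment is up to 0.28 N·m, so the end stop is reached and was held for about 0.9 s. Next I'll ease back most of the way to run, open, and lift.

Request:
servo_tool:
  offset:
    - [0, 0, 0]
    - [0, 0, 0]
    - [0, 0, 0]
    - [0, 0, 0]
    - [0, 0, 0]
    - [0, 0, 0]
  yaw: [5, 10, 15, 20, 25, 25]
  grip: [255, 255, 255, 255, 255, 255]

```text
time: 6.42
position: [0.4857, 0.2517, 0.1123]
orientation: [[-0.482, 0.876, 0.001], [0.876, 0.482, -0.002], [-0.002, -0.0, -1.0]]
force: [-0.4, -4.7, 5.4]
width: 0.0069
```

Request:
servo_tool:
  offset:
    - [0, 0, 0]
    - [0, 0, 0]
    - [0, 0, 0]
    - [0, 0, 0]
    - [0, 0, 0]
    - [0, 0, 0]
    - [0, 0, 0]
    - [0, 0, 0]
    - [0, 0, 0]
    - [0, 0, 0]
  yaw: [0, 0, 0, 0, 0, 0, 0, 0, 0, 0]
  grip: [200, 150, 100, 50, 0, 0, 0, 0, 0, 0]

```text
time: 7.25
position: [0.4855, 0.2526, 0.1119]
orientation: [[-0.479, 0.878, -0.0], [0.878, 0.479, 0.0], [0.0, -0.0, -1.0]]
force: [-0.4, -0.2, -0.2]
width: 0.0853
```

Request:
servo_tool:
  offset:
    - [0, 0, 2]
    - [0, 0, 5]
    - [0, 0, 8]
    - [0, 0, 11]
    - [0, 0, 11]
    - [0, 0, 11]
  yaw: [0, 0, 0, 0, 0, 0]
  grip: [0, 0, 0, 0, 0, 0]

```text
time: 7.75
position: [0.4869, 0.2533, 0.2239]
orientation: [[-0.479, 0.878, 0.004], [0.878, 0.479, 0.002], [-0.0, 0.004, -1.0]]
force: [-0.2, 0.4, 0.1]
width: 0.0852
```

```bash
python3 - <<'E'
from bench import sensors, vision
import cv2,numpy as np
o=sensors.get_obs(); print(o['time'],o['position'],o['force'],o['width'])
d=vision.get_image('wrist'); w=d['color'][130:330,180:380,::-1]
s=vision.get_image('top')['color'][160:290,100:230,::-1]
s=vision.get_image('scene')['color'][170:250,360:440,::-1]
cv2.imwrite('pics/c3.png',np.hstack([cv2.resize(i,(400,400),interpolation=cv2.INTER_CUBIC) for i in (w,s)]))
E
```

```text
7.75 [0.48689669 0.25333341 0.2238908 ] [-0.19001871  0.41727058  0.07908199] 0.08521493517716051
```

View pics/c3.png

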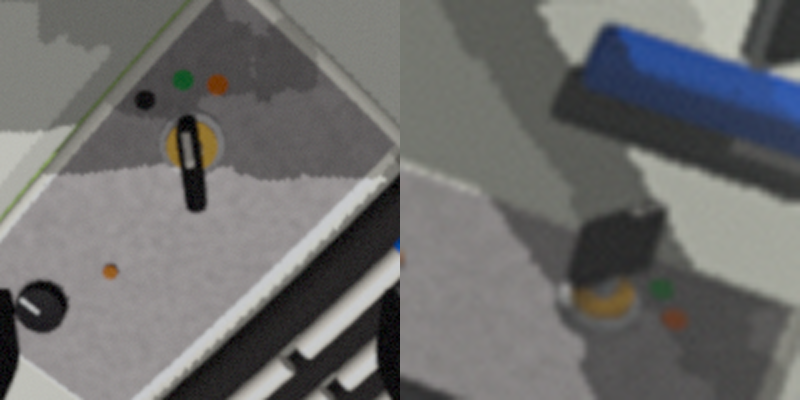

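The key's white pointer (crop (187,150)) lines up with the green run dot at (182,80), about 125° against 126° expected. The gripper is open and clear above it.

```bash
python3 -c "
from bench import hand_in
print(hand_in())"
```

```text
the job is handed in; nothing more can be done
None
```

I started the blue mixer: its key was turned from off past run to the start stop, held there, then released to run. I handed the job in after about 8 s of the 35 s allowed; it reports no verdict.

- **Held at start:** the key's turning moment on the wrist rose from 0.13 to 0.28 N·m, showing the end stop was reached. I held it there for about 0.8 to 0.9 s.
- **Release:** I eased the key back about 25°, then opened the gripper so it sprang back the last few degrees, and lifted 11 cm clear.
- **Final check:** the last picture shows the key pointing at the green run dot, at about 125° in the world frame against 126° expected. The gripper was fully open with almost no force on it.
- **Purple mixer:** I never approached its key, but I took no close-up of it at the end.
- **Disagreement:** the gripper read 7 mm on the key, against the stated 9 mm thickness. The grip held without visible slip.

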